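# Square last peg into the drill vice

### The arm

A 6-joint arm with a two-finger parallel gripper is mounted at the origin on the work surface. World frame = base frame: x ahead of the robot, y to its left, z up, the work surface at z = 0. Lengths are in m, angles in rad, forces in N, time in s.
With the tool pointing down it reaches from about 0.3 to 0.85 m from the base axis. Payload 4.2 kg.
Tool frame: the origin (TCP) lies midway between the tips of the shut fingers; the grasp point (between the pads) lies 19 mm behind it; z points along the fingers, y is the line along which they close (so a half turn about z gives the same grasp; the last joint's range is limited). The gripper opens to 91 mm and grips with 3 to 60 N. Pads are 32 mm wide; open, the fingers measure 118 mm over their backs; the gripper's body (76 mm by 178 mm) begins 60 mm behind the grasp point.
Start: joints at [1.114, 0.32, 1.565, -0, 1.257, -0.02], TCP at [0.243, 0.521, 0.181] pointing down, gripper open.
Joint ranges: [-3.11, 3.11], [-0.84, 2.01], [0.21, 2.61], [-1.34, 4.49], [0.05, 2.63], [-2.56, 2.56]. Speed limits (rad/s): [2.57, 2.57, 3.14, 3.14, 3.14, 3.14].

### API

Orientations are given as a unit quaternion [x, y, z, w].
In Python, from rig import status, cams, order, finder gives the robot as it stands.
- The arm moves only by the tool drive_tool, never from a script. Its argument "series" is one flat list of numbers, 5 for each row, row after row: the shift along the world's x, y, z in m, then the turn about the world's z in rad, then the opening in per cent of the stroke, from 0 (shut) to 100 (fully open). In form: [x, y, z, twist, claw, x, y, z, twist, claw, ...]. A call has 1 to 20 rows; each row shifts and turns the commanded pose from where the row before left it; what a row does not reach is not made up. A row lasts 1/10 s, in which the tool goes at most 50 mm and 8.59 degrees, less where a joint would pass 70% of its speed; a pose out of reach is approached as far as the arm can. A call with a gripper value outside its range is refused whole. The fingers move at their own pace and stop on an object; "grip_force" is the grip in N (left out, the last holds). Time passes only in rows, so rows that do not move let the fingers close. It gives the time, the measured TCP pose, the force, the opening and the grip force at its end, in the units of the state.
- status.get_state(): the state, without advancing time (a new reading comes with each control period).
- cams.snapshot(name): name is "side" or "top"; returns the picture (480x640x3 uint8, blue, green, red); there is no depth.
- cams.camera_model(name): a dict with "fovy" (degrees; the focal length in pixels is half the picture's height over the tangent of half this angle, whatever the lens; pixels are square), "cx", "cy" (the principal point, pixels), "dist" ([k1, k2, p1, p2, k3] as OpenCV has them; the pictures are not rectified), "world_to_cam" (4x4, takes a point from world to camera coordinates). Camera axes: x right, y down, z forward; pixel columns grow to the right and rows downward; lengths in m; the calibration is good to about 2 mm. A picture is of the moment at which its call begins. camera_model takes no time and is no camera call.
- order.finish_job(): hands the job in; it is judged then, once.
Trained networks look in the newest picture that a camera, given by its name, has taken for a name from the list of things; names that differ only in an ending like _2 or _b are one class to them, and where a whole thing is asked for, a point or a joint stands for the part that bears it (a point fixed in the world has none). Each returns a list of dicts, best first, with "p" (0 to 1); they miss things now and then, are a little off and sometimes report something else, mostly with a low value. They report only what shows in the picture. A call takes as long as a camera call. They do not tell look-alikes from the thing itself.
- finder.masks_of(target, camera): "mask" (480x640 bool, what is visible of it) and "xy" ([column, row] in pixels, amid what is visible of it).
- finder.landmark_of(target, camera): "xy" ([column, row] in pixels: a listed point, or the origin of a listed thing).
The state is a dict: "time": time; "joint_positions": joint angles; "joint_velocities": joint speeds; "joint_efforts": joint torques, N m; "position": TCP position; "eef_rot": TCP orientation; "ft_force": force on the tool from outside, world axes, zero at the start; "ft_torque": the same for the moment, N m; "opening": opening from 0.0 (shut) to 1.0 (fully open); "finger_force": force on a finger pad.
Only numpy, scipy, OpenCV 4.12 (cv2) and the standard library are available. Lean on these libraries where they do the work, as an engineer would, in place of code of your own. Each camera call takes 0.05 s, during which the arm holds its last target. There are 200 camera calls.

### The job

Take the last peg with the square shank, turn it so that its flats are square to the jaws of the open drill vice, and stand it upright between the jaws, about midway along them and right down on the vice's bed, set down rather than dropped. Then let go of it, and leave the round and the six-sided peg standing where they are.

Things in the scene. Friction and masses are not known exactly. Their poses are not given: they have to be found in the camera images.
- square_peg: Loose aluminium last peg standing on the bench: a square shank 44 x 44 mm, 75 mm tall, a round steel pin 12 mm thick, 18 mm long on its top (93 mm in all). 0.25 to 0.5 kg. In any of three places, among the two bystander pegs; 10 to 45 degrees askew to the vice. Origin: centre of the underside; z up; x and y are square to its flats (a quarter turn makes no difference).
- vice_bed (a point): Middle of the bed of a low fixed drill vice (blue, steel jaws; no part moves), 32 mm above the bench, centred between the jaws: x along them, y across, z up. Jaws: 100 mm long, 56 mm apart, 28 mm above the bed (its highest parts), top 6 mm bevelled 45 degrees outward to a 68 mm mouth; slot ends open. Body spans y -100 to +100 mm, x +-65 mm; screw and handle, 23 mm above the bed, reach y -156 mm.
- round_peg: Loose aluminium last peg standing on the bench: a round shank 44 mm in diameter, 75 mm tall, a round steel pin 12 mm thick, 18 mm long on its top (93 mm in all). Bystander: to be left standing where it is. Origin: centre of the underside; z up.
- hex_peg: Loose aluminium last peg standing on the bench: a six-sided shank 44 mm across flats (50.8 mm across corners), 75 mm tall, a round steel pin 12 mm thick, 18 mm long on its top (93 mm in all). Bystander: to be left standing where it is. Origin: centre of the underside; z up; x is square to one pair of flats.
Not all that is in view belongs to the job. What is shaped like the square_peg but red is not meant.

How it is judged:
By the outcome, as a careful person would: the job done as asked, in the order asked, and still so for the second after the job is handed in, with the robot touching nothing.
It also fails if it takes over 35 s, if anything falls off the work surface, if the arm or the gripper's body presses on something with over 40 N, if the wrist force passes 120 N, or if a joint passes its speed limit or range.

## Working session

There is one attempt and no reset: what is moved stays moved. The work goes in short steps, Python scripts to look and compute and a tool call to move; the robot and the scene stay as the last step left them, time stands still between calls to the robot, and variables do not carry over. Pictures are saved under pics/ and viewed, at most 12 in all, crops included, and the job is handed in when it is done.

Besides the shell and the picture viewer there is one more tool, called by a JSON object that holds its "api" and its "payload". drive_tool: Moves the arm, as the interface text tells. Its arguments: {"type":"object","properties":{"series":{"type":"array","items":{"type":"number"}},"grip_force":{"type":"number"}},"required":["series"]}

```bash
mkdir -p pics; cat > h.py <<'E'
import numpy as np, cv2
from rig import status, cams, order, finder
def K(n):
    m=cams.camera_model(n); f=240/np.tan(np.radians(m['fovy'])/2)
    return np.array([[f,0,m['cx']],[0,f,m['cy']],[0,0,1]]),np.array(m['dist'],float),np.array(m['world_to_cam'])
def ray(n,xy,z):
    k,d,T=K(n); p=cv2.undistortPoints(np.array(xy,float).reshape(-1,1,2),k,d).reshape(-1,2)
    R,t=T[:3,:3],T[:3,3]; c=-R.T@t
    v=np.c_[p,np.ones(len(p))]@R
    return c+v*((z-c[2])/v[:,2])[:,None]
def proj(n,P):
    k,d,T=K(n); return cv2.projectPoints(np.array(P,float).reshape(-1,1,3),cv2.Rodrigues(T[:3,:3])[0],T[:3,3],k,d)[0].reshape(-1,2)
E
python3 - <<'E'
from h import *
for n in ['top','side']:
    im=cams.snapshot(n); cv2.imwrite(f'pics/{n}0.png',im)
    k,d,T=K(n); print(n,k[0,0],d,'cam at',(-T[:3,:3].T@T[:3,3]).round(3))
    for t in ['square_peg','round_peg','hex_peg','vice_bed']:
        for r in finder.landmark_of(t,n)[:4]:
            print(t,round(r['p'],2),np.round(r['xy'],1),ray(n,r['xy'],.032 if t=='vice_bed' else 0).round(3))
E
```

```text
top 559.1970068912274 [0.00966855 0.         0.         0.         0.        ] cam at [ 0.485 -0.005  1.004]
square_peg 0.94 [252.8 211.8] [[0.609 0.131 0.   ]]
square_peg 0.75 [299.7 221.7] [[0.591 0.047 0.   ]]
square_peg 0.55 [201.3 194.6] [[0.641 0.225 0.   ]]
round_peg 0.78 [300.4 277.8] [[0.49  0.045 0.   ]]
hex_peg 0.68 [207.4 285.4] [[0.477 0.212 0.   ]]
vice_bed 0.96 [418.3 243.4] [[ 0.55  -0.161  0.032]]
side 500.89864670866666 [-0.12891465  0.          0.          0.          0.        ] cam at [ 0.195 -0.543  0.395]
square_peg 0.95 [296.6 193.5] [[0.634 0.224 0.   ]]
square_peg 0.79 [308.9 212.1] [[0.612 0.142 0.   ]]
square_peg 0.68 [332.4 238.9] [[0.592 0.039 0.   ]]
round_peg 0.7 [275.2 254.9] [[0.491 0.045 0.   ]]
hex_peg 0.68 [222.9 216. ] [[0.477 0.214 0.   ]]
vice_bed 0.6 [394.4 287.9] [[ 0.554 -0.156  0.032]]
```

View pics/top0.png

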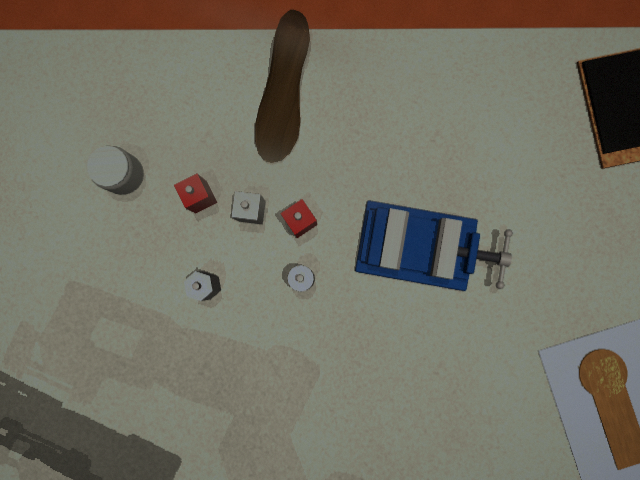

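View pics/side0.png

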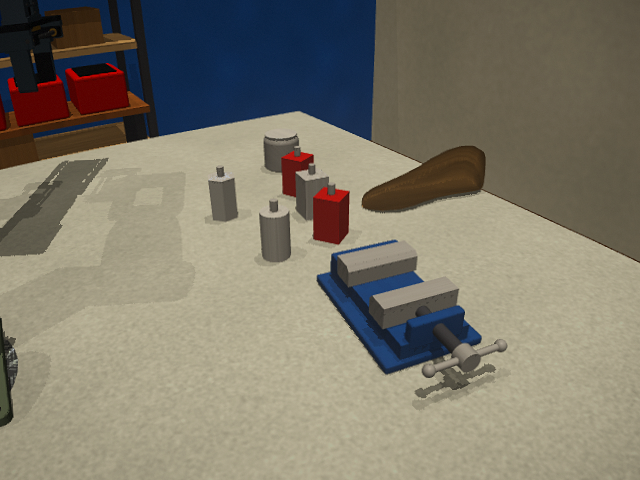

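The top view shows the grey square peg at about (246,206) px, between two red look-alikes at (193,193) and (299,217). The round peg is at (300,278), the hex peg at (199,285), and the vice at (418,245) with its handle to the right. I'll measure the faces from enlarged crops.

```bash
cat > seg.py <<'E'
from h import *
im=cv2.imread('pics/top0.png'); hsv=cv2.cvtColor(im,cv2.COLOR_BGR2HSV).astype(int)
a=cv2.resize(im[150:310,165:325],None,fx=4,fy=4,interpolation=cv2.INTER_CUBIC)
b=cv2.resize(im[190:300,350:520],None,fx=4,fy=4,interpolation=cv2.INTER_CUBIC)
cv2.imwrite('pics/c1.png',a[:400]); cv2.imwrite('pics/c2.png',b)
def rect(img,off,sc,thr,win,z,name):
    x0,y0,x1,y1=win
    hs=cv2.cvtColor(img,cv2.COLOR_BGR2HSV)
    m=((hs[...,2]>thr)&(hs[...,1]<40)).astype(np.uint8)
    mm=np.zeros_like(m); s=np.s_[int((y0-off[1])*sc):int((y1-off[1])*sc),int((x0-off[0])*sc):int((x1-off[0])*sc)]
    mm[s]=m[s]
    cs,_=cv2.findContours(mm,cv2.RETR_EXTERNAL,cv2.CHAIN_APPROX_NONE); c=max(cs,key=cv2.contourArea)
    px=(c.reshape(-1,2)+.5)/sc-.5+np.array(off)
    w=ray('top',px,z)[:,:2]
    r=cv2.minAreaRect((w*1000).astype(np.float32)); print(name,np.round(r[0],1),np.round(r[1],1),round(r[2],1))
for t in (130,150,165): 
    rect(a,(165,150),4,t,(226,184,268,228),.075,f'sq{t}')
    rect(b,(350,190),4,t,(380,200,411,275),.060,f'jawL{t}')
    rect(b,(350,190),4,t,(430,210,463,285),.060,f'jawR{t}')
for p in [(246,200),(256,218),(262,210),(235,190),(395,240),(406,240),(448,250),(435,250)]: print(p,im[p[1],p[0]],hsv[p[1],p[0]])
E
python3 seg.py
```

```text
sq130 [613.1 133.1] [42.1 45.5] 83.1
jawL130 [ 556.6 -113.7] [26.3 97.9] 79.9
jawR130 [ 539.3 -208.3] [26.  97.1] 79.7Traceback (most recent call last):
  File "seg.py", line 17, in <module>
    rect(a,(165,150),4,t,(226,184,268,228),.075,f'sq{t}')
    ~~~~^^^^^^^^^^^^^^^^^^^^^^^^^^^^^^^^^^^^^^^^^^^^^^^^^
  File "seg.py", line 12, in rect
    cs,_=cv2.findContours(mm,cv2.RETR_EXTERNAL,cv2.CHAIN_APPROX_NONE); c=max(cs,key=cv2.contourArea)
                                                                         ~~~^^^^^^^^^^^^^^^^^^^^^^^^
ValueError: max() iterable argument is empty
```

```bash
python3 -c "
import cv2,numpy as np
a=cv2.imread('pics/c1.png');b=cv2.imread('pics/c2.png')
a=cv2.resize(a[:,200:440],None,fx=1.2,fy=1.2);c=np.zeros((480+440,700,3),np.uint8)
c[:480,:288]=a;c[480:,:680]=b
cv2.imwrite('pics/c3.png',cv2.resize(c,(456,600)))
cv2.imwrite('pics/c2.png',b)"
```

```text
(no output)
```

View pics/c2.png

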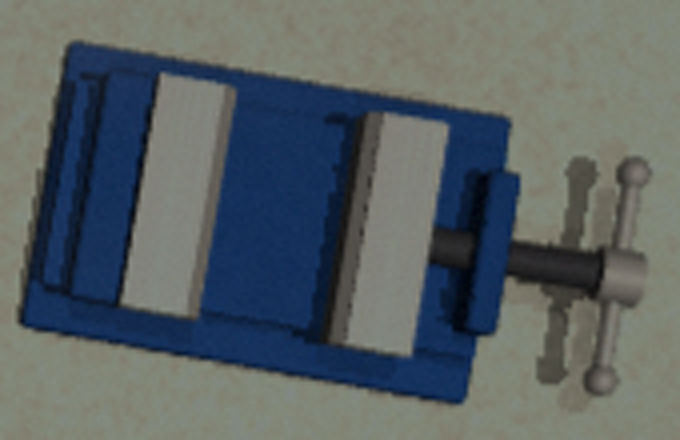

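View pics/c1.png

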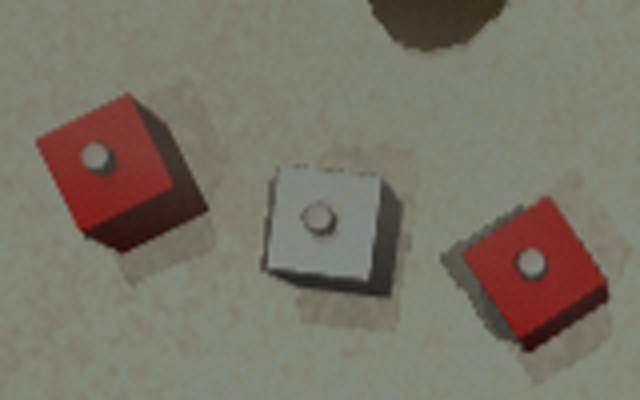

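The angles conflict: I measure the peg about 3° off the vice, but the task says 10–45°. I'll zoom in on all three grey pegs.

```bash
python3 - <<'E'
import cv2,numpy as np
t=cv2.imread('pics/top0.png');s=cv2.imread('pics/side0.png')
f=lambda im,c,r:cv2.convertScaleAbs(cv2.resize(im[c[1]-r:c[1]+r,c[0]-r:c[0]+r],(260,260),interpolation=cv2.INTER_CUBIC),alpha=1.5)
cv2.imwrite('pics/z.png',np.vstack([np.hstack([f(t,(248,208),24),f(t,(203,287),24),f(t,(300,278),24)]),np.hstack([f(s,(312,195),36),f(s,(222,195),36),f(s,(275,230),36)])]))
E
```

```text
(no output)
```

View pics/z.png

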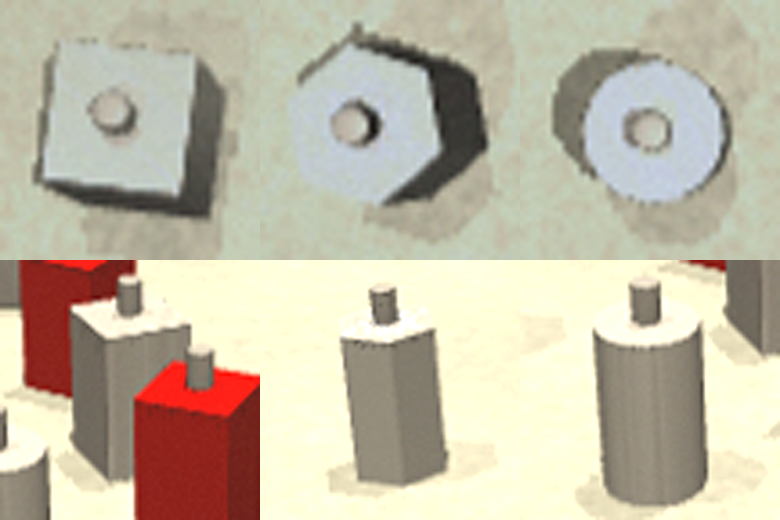

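```bash
python3 - <<'E'
from h import *
from scipy.optimize import least_squares
def cor(p,z):
    q=np.radians(p[2])+np.pi/4+np.arange(4)*np.pi/2; r=.022*2**.5
    return np.c_[p[0]+r*np.cos(q),p[1]+r*np.sin(q),np.full(4,z)]
obsT=np.array([(58,40),(198,55),(180,195),(42,180)])/5.417+[224,184]-.4
obsS=np.array([(72,50),(115,75),(190,65),(72,190),(112,220)])/3.611+[276,159]-.4
p=[.612,.134,-7]
print(ray('top',obsT,.075).round(4)); 
print(proj('side',np.r_[cor(p,.075),cor(p,0)]).round(1)); print(obsS.round(1))
print(ray('side',obsS[:3],.075).round(4),ray('side',obsS[3:],0).round(4))
# vice plate edges from the top crop
print(ray('top',np.array([(70,42),(510,118),(465,402),(22,325)])/4+[350,190],.012).round(4))
print(ray('top',np.array([(160,72),(235,85),(198,317),(122,305),(383,112),(448,122),(412,355),(345,343)])/4+[350,190],.060).round(4))
E
```

```text
[[0.6352 0.1524 0.075 ]
 [0.6304 0.1091 0.075 ]
 [0.587  0.1144 0.075 ]
 [0.5917 0.157  0.075 ]]
[[317.1 168. ]
 [294.  172.2]
 [304.6 181. ]
 [328.4 176.5]
 [317.5 206.6]
 [295.3 211.3]
 [305.4 221.4]
 [328.3 216.3]]
[[295.5 172.4]
 [307.4 179.4]
 [328.2 176.6]
 [295.5 211.2]
 [306.6 219.5]]
[[0.5944 0.156  0.075 ]
 [0.5952 0.1183 0.075 ]
 [0.6306 0.1092 0.075 ]] [[0.5935 0.1587 0.    ]
 [0.593  0.1199 0.    ]]
[[ 0.6278 -0.0749  0.012 ]
 [ 0.5932 -0.2702  0.012 ]
 [ 0.4674 -0.2482  0.012 ]
 [ 0.5016 -0.0529  0.012 ]]
[[ 0.6079 -0.1096  0.06  ]
 [ 0.6023 -0.1413  0.06  ]
 [ 0.5041 -0.1247  0.06  ]
 [ 0.5092 -0.0928  0.06  ]
 [ 0.5907 -0.2037  0.06  ]
 [ 0.5864 -0.2311  0.06  ]
 [ 0.488  -0.2145  0.06  ]
 [ 0.493  -0.1864  0.06  ]]
```

The grey square peg checks out: the top camera puts it at (0.611, 0.133) with yaw about −6.5°. The vice is at about (0.548, −0.161) with yaw −10°, and the plate edges and jaw sizes fit that. I'll grip the peg along its x flats, the side free of neighbours, so the fingers lie along the slot once in the vice. Closing the pads will also square the peg to the gripper. Next I need the tool's yaw.

```bash
cat >> h.py <<'E'
from scipy.spatial.transform import Rotation as Ro
def st():
    s=status.get_state(); R=Ro.from_quat(s['eef_rot']).as_matrix()
    print('t',round(s['time'],2),'pos',np.round(s['position'],4),'yaw of tool y',np.degrees(np.arctan2(R[1,1],R[0,1])).round(2),'tilt',np.degrees(np.arccos(-R[2,2])).round(2),'q',np.round(s['joint_positions'],3),'F',np.round(s['ft_force'],1),'open',round(s['opening'],3),s['finger_force']); return s
E
python3 -c "
from h import *; st()"
```

```text
t 0.5 pos [0.2432 0.521  0.1809] yaw of tool y 64.97 tilt 0.0 q [ 1.114  0.32   1.565  0.     1.257 -0.02 ] F [ 0.3  0.5 -0.3] open 1.001 0.0
```

{"api": "drive_tool", "payload": {"series": [0.023, -0.02425, 0, -0.078, 100, 0.023, -0.02425, 0, -0.078, 100, 0.023, -0.02425, 0, -0.078, 100, 0.023, -0.02425, 0, -0.078, 100, 0.023, -0.02425, 0, -0.078, 100, 0.023, -0.02425, 0, -0.078, 100, 0.023, -0.02425, 0, -0.078, 100, 0.023, -0.02425, 0, -0.078, 100, 0.023, -0.02425, 0, -0.078, 100, 0.023, -0.02425, 0, -0.078, 100, 0.023, -0.02425, 0, -0.078, 100, 0.023, -0.02425, 0, -0.078, 100, 0.023, -0.02425, 0, -0.078, 100, 0.023, -0.02425, 0, -0.078, 100, 0.023, -0.02425, 0, -0.078, 100, 0.023, -0.02425, 0, -0.078, 100, 0, 0, 0, 0, 100], "grip_force": 25}}

```text
time: 2.2
position: [0.6137, 0.13, 0.1805]
eef_rot: [0.748, 0.664, 0.0, 0.001]
ft_force: [-1.0, 0.8, 0.4]
opening: 1.0
finger_force: 0.0
```

```bash
python3 -c "
from h import *; st(); cv2.imwrite('pics/s1.png',cams.snapshot('side'))"
```

```text
t 2.2 pos [0.6137 0.13   0.1805] yaw of tool y -6.8 tilt 0.11 q [ 0.191  0.402  1.439 -0.002  1.299  0.31 ] F [-1.   0.8  0.4] open 1.0 0.0
```

View pics/s1.png

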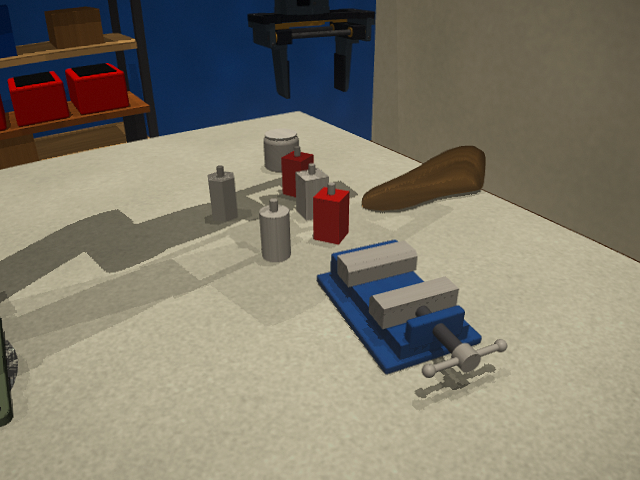

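The side view shows the tool above the grey square peg at (312,190) px, with the fingers spread along x. Moving down to grip height.

{"api": "drive_tool", "payload": {"series": [0, 0, 0, 0, 100, 0, 0, -0.02, 0, 100, 0, 0, -0.02, 0, 100, 0, 0, -0.02, 0, 100, 0, 0, -0.02, 0, 100, 0, 0, -0.02, 0, 100, 0, 0, -0.02, 0, 100, 0, 0, -0.015, 0, 100, 0, 0, -0.01, 0, 100, 0, 0, 0, 0, 100, 0, 0, 0, 0, 100]}}

```text
time: 3.35
position: [0.6114, 0.1336, 0.0366]
eef_rot: [0.746, 0.666, 0.0, 0.0]
ft_force: [0.1, -0.4, 0.0]
opening: 0.995
finger_force: 0.0
```

```bash
python3 - <<'E'
from h import *
s=st(); im=cams.snapshot('side'); c=im[90:250,220:420]; cv2.imwrite('pics/s2.png',cv2.resize(c,None,fx=4,fy=4,interpolation=cv2.INTER_CUBIC)[:600])
E
```

```text
t 3.35 pos [0.6114 0.1336 0.0366] yaw of tool y -6.48 tilt 0.06 q [0.197 0.514 1.639 0.    0.988 0.31 ] F [ 0.1 -0.4  0. ] open 0.995 0.0
```

View pics/s2.png

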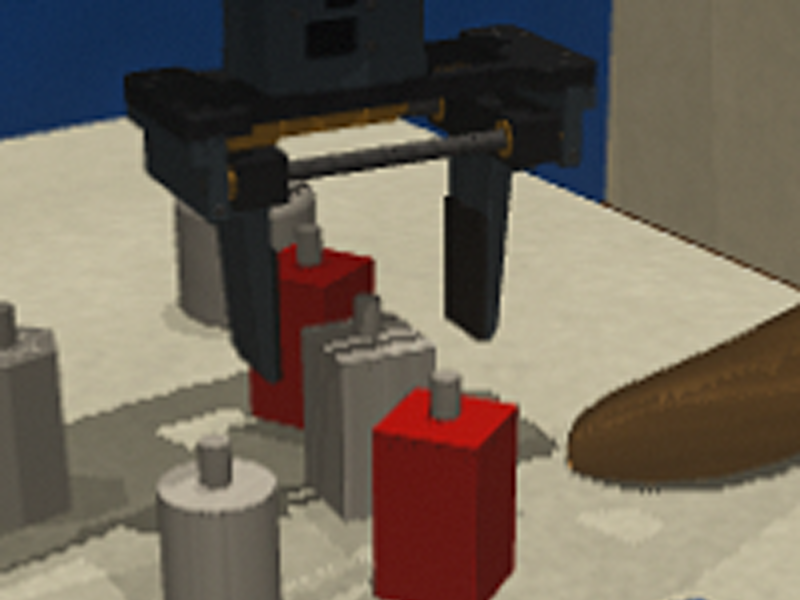

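The fingers straddle the square peg, centred on it and clear of the red pegs and the shoe last. Closing.

{"api": "drive_tool", "payload": {"series": [0, 0, 0, 0, 70, 0, 0, 0, 0, 56, 0, 0, 0, 0, 50, 0, 0, 0, 0, 46, 0, 0, 0, 0, 40, 0, 0, 0, 0, 30, 0, 0, 0, 0, 20, 0, 0, 0, 0, 20, 0, 0, 0, 0, 20, 0, 0, 0, 0, 20], "grip_force": 30}}

```text
time: 4.4
position: [0.6115, 0.133, 0.036]
eef_rot: [0.746, 0.666, 0.0, 0.0]
ft_force: [0.5, -0.2, -0.4]
opening: 0.476
finger_force: 30.0
```

```bash
python3 -c "
from h import *; st()"
```

```text
t 4.4 pos [0.6115 0.133  0.036 ] yaw of tool y -6.53 tilt 0.03 q [ 0.196  0.515  1.639 -0.     0.987  0.31 ] F [ 0.5 -0.2 -0.4] open 0.476 29.968585968017578
```

{"api": "drive_tool", "payload": {"series": [0, 0, 0.005, 0, 20, 0, 0, 0.01, 0, 20, 0, 0, 0.02, 0, 20, 0, 0, 0.02, 0, 20, 0, 0, 0.02, 0, 20, 0, 0, 0.02, 0, 20, 0, 0, 0.02, 0, 20, 0, 0, 0.015, 0, 20, 0, 0, 0, 0, 20]}}

```text
time: 5.3
position: [0.6125, 0.1334, 0.1689]
eef_rot: [0.746, 0.666, 0.002, 0.001]
ft_force: [0.3, 0.4, -3.6]
opening: 0.477
finger_force: 30.0
```

{"api": "drive_tool", "payload": {"series": [-0.0026, -0.0123, 0, 0, 20, -0.0053, -0.0245, 0, -0.005, 20, -0.0053, -0.0245, 0, -0.005, 20, -0.0053, -0.0245, 0, -0.005, 20, -0.0053, -0.0245, 0, -0.005, 20, -0.0053, -0.0245, 0, -0.005, 20, -0.0053, -0.0245, 0, -0.005, 20, -0.0053, -0.0245, 0, -0.005, 20, -0.0053, -0.0245, 0, -0.005, 20, -0.0053, -0.0245, 0, -0.005, 20, -0.0053, -0.0245, 0, -0.005, 20, -0.0053, -0.0245, 0, -0.005, 20, -0.0027, -0.0122, 0, -0.005, 20, 0, 0, 0, -0.006, 20, 0, 0, 0, 0, 20, 0, 0, 0, 0, 20]}}

```text
time: 6.9
position: [0.5477, -0.16, 0.1657]
eef_rot: [0.768, 0.641, 0.0, -0.0]
ft_force: [-0.0, -0.3, -3.6]
opening: 0.48
finger_force: 30.0
```

```bash
python3 - <<'E'
from h import *
s=st(); im=cams.snapshot('side'); cv2.imwrite('pics/side3.png',im); cv2.imwrite('pics/s3.png',cv2.resize(im[90:380,270:520],(500,580),interpolation=cv2.INTER_CUBIC))
E
```

```text
t 6.9 pos [ 0.5477 -0.16    0.1657] yaw of tool y -10.26 tilt 0.05 q [-3.050e-01  3.230e-01  1.599e+00  1.000e-03  1.220e+00 -1.260e-01] F [-0.  -0.3 -3.6] open 0.48 29.96171683073044
```

View pics/s3.png

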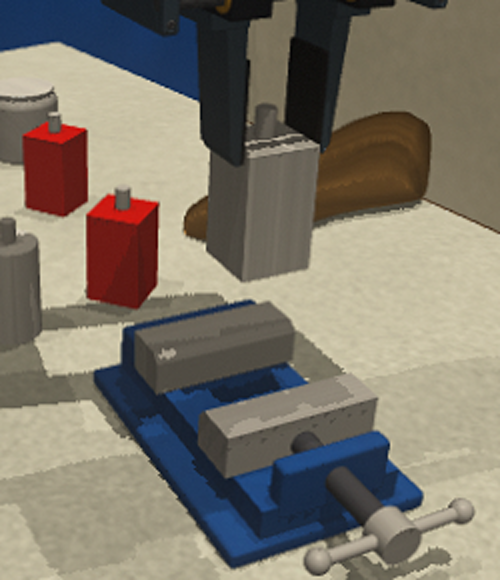

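The peg hangs above the slot with clear space below it. I'll check peg against vice in this one side image before lowering.

```bash
python3 - <<'E'
from h import *
def cor(c,yaw,hx,hy,z):
    q=np.radians(yaw); R=np.array([[np.cos(q),-np.sin(q)],[np.sin(q),np.cos(q)]])
    return np.c_[np.array([(hx,hy),(hx,-hy),(-hx,-hy),(-hx,hy)])@R.T+c,np.full(4,z)]
im=cv2.imread('pics/side3.png')
v=lambda P,col: [cv2.polylines(big,[np.int32((proj('side',p)-[270,90]+.5)*3)],True,col,1) for p in P]
big=cv2.resize(im[90:290+90,270:520],None,fx=3,fy=3,interpolation=cv2.INTER_CUBIC)
c=np.array([.5477,-.160]); v([cor(c,-10.2,.022,.022,.1297),cor(c,-10.2,.022,.022,.2047)],(0,255,0))
o=np.array([.548,-.162]); v([cor(o,-10.05,.05,.034,.06),cor(o,-10.05,.05,.028,.032),cor(o,-10.05,.05,.034+.028,.06)],(0,255,255))
cv2.imwrite('pics/ov.png',big[120:720,:])
E
```

```text
(no output)
```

View pics/ov.png

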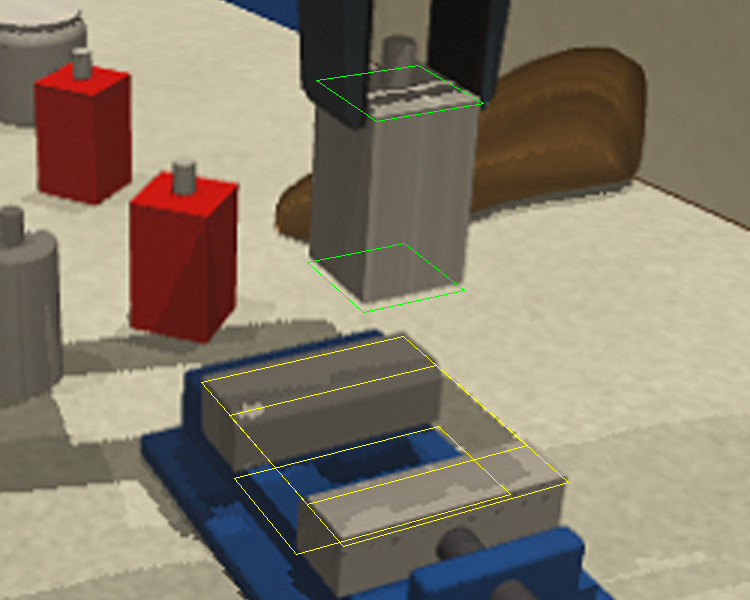

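Both overlays (peg green, vice yellow) match the image to within about 2 mm, so the peg sits only about 2 mm toward +y. I'll shift it, come down to just above the jaws and look again.

{"api": "drive_tool", "payload": {"series": [0, -0.0025, -0.01, 0, 20, 0, 0, -0.02, 0.002, 20, 0, 0, -0.02, 0.002, 20, 0, 0, -0.011, 0, 20, 0, 0, 0, 0, 20, 0, 0, 0, 0, 20]}}

```text
time: 7.55
position: [0.5481, -0.1634, 0.1052]
eef_rot: [0.766, 0.642, 0.0, 0.0]
ft_force: [0.5, -0.2, -2.9]
opening: 0.477
finger_force: 30.0
```

```bash
python3 - <<'E'
from h import *
s=st(); im=cams.snapshot('side'); cv2.imwrite('pics/s4.png',cv2.resize(im[180:330,320:480],None,fx=4,fy=4,interpolation=cv2.INTER_CUBIC))
E
```

```text
t 7.55 pos [ 0.5481 -0.1634  0.1052] yaw of tool y -10.07 tilt 0.03 q [-0.31   0.372  1.687 -0.     1.082 -0.134] F [ 0.5 -0.2 -2.9] open 0.477 29.961780309677124
```

View pics/s4.png

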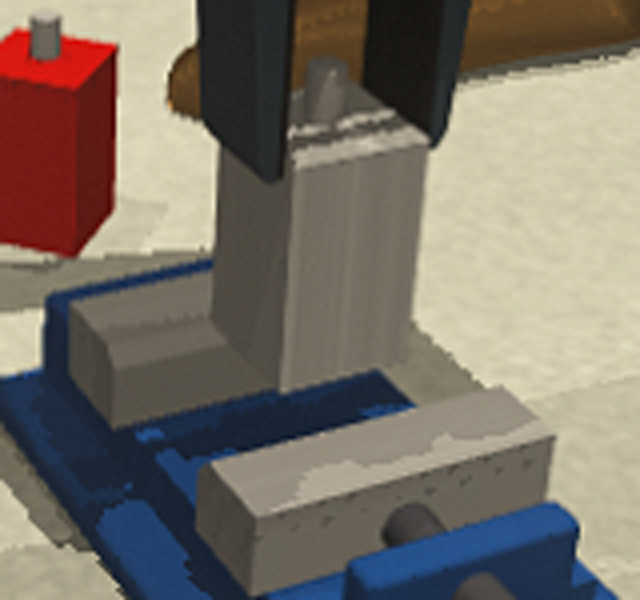

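The peg hangs evenly between the jaws with parallel faces, its underside about 9 mm above the jaw tops. Lowering into the slot, slowly at the end.

{"api": "drive_tool", "payload": {"series": [0, 0.0005, -0.008, 0, 20, 0, 0, -0.008, 0, 20, 0, 0, -0.008, 0, 20, 0, 0, -0.006, 0, 20, 0, 0, -0.003, 0, 20, 0, 0, -0.001, 0, 20, 0, 0, 0, 0, 20, 0, 0, 0, 0, 20]}}

```text
time: 8.4
position: [0.5479, -0.163, 0.0713]
eef_rot: [0.767, 0.642, 0.0, 0.0]
ft_force: [-0.8, -0.5, -2.7]
opening: 0.476
finger_force: 30.0
```

```bash
python3 -c "
from h import *; st()"
```

```text
t 8.4 pos [ 0.5479 -0.163   0.0713] yaw of tool y -10.09 tilt 0.04 q [-0.309  0.404  1.732  0.     1.005 -0.133] F [-0.8 -0.5 -2.7] open 0.476 29.961557686328888
```

No side contact, since the force still reads only the peg's weight. About 3 mm to go.

{"api": "drive_tool", "payload": {"series": [0, 0, -0.001, 0, 20, 0, 0, -0.001, 0, 20, 0, 0, 0, 0, 20, 0, 0, 0, 0, 20]}}

```text
time: 8.8
position: [0.5476, -0.163, 0.069]
eef_rot: [0.767, 0.642, 0.0, 0.0]
ft_force: [-0.1, 0.2, -3.0]
opening: 0.479
finger_force: 30.0
```

{"api": "drive_tool", "payload": {"series": [0, 0, -0.0005, 0, 20, 0, 0, -0.0005, 0, 20, 0, 0, 0, 0, 20]}}

```text
time: 9.1
position: [0.5477, -0.163, 0.068]
eef_rot: [0.767, 0.642, 0.0, 0.0]
ft_force: [-0.7, 0.0, -2.3]
opening: 0.475
finger_force: 30.0
```

{"api": "drive_tool", "payload": {"series": [0, 0, -0.0005, 0, 20, 0, 0, 0, 0, 20]}}

```text
time: 9.3
position: [0.5478, -0.163, 0.068]
eef_rot: [0.767, 0.642, 0.0, 0.0]
ft_force: [-0.6, 0.5, 0.7]
opening: 0.475
finger_force: 30.0
```

{"api": "drive_tool", "payload": {"series": [0, 0, -0.0005, 0, 20, 0, 0, 0, 0, 20]}}

```text
time: 9.5
position: [0.5478, -0.163, 0.0679]
eef_rot: [0.766, 0.642, 0.0, 0.0]
ft_force: [-1.3, 0.6, 4.3]
opening: 0.479
finger_force: 30.0
```

The force has swung from −3 N to +4 N with z at 0.068, so the peg is on the bed. Releasing gently and going straight up.

{"api": "drive_tool", "payload": {"series": [0, 0, 0, 0, 48, 0, 0, 0, 0, 50, 0, 0, 0, 0, 54, 0, 0, 0, 0, 62, 0, 0, 0, 0, 74, 0, 0, 0, 0, 80, 0, 0, 0, 0, 80, 0, 0, 0.005, 0, 80, 0, 0, 0.01, 0, 80, 0, 0, 0.02, 0, 80, 0, 0, 0.03, 0, 80, 0, 0, 0.03, 0, 80, 0, 0, 0.03, 0, 80, 0, 0, 0.02, 0, 80, -0.03, 0, 0, 0, 80, -0.04, 0, 0, 0, 80, -0.04, 0, 0, 0, 80, -0.04, 0, 0, 0, 80, 0, 0, 0, 0, 80, 0, 0, 0, 0, 80]}}

```text
time: 11.5
position: [0.3979, -0.1632, 0.2133]
eef_rot: [0.767, 0.642, 0.001, 0.001]
ft_force: [-0.2, -0.4, 1.1]
opening: 0.803
finger_force: 0.0
```

```bash
python3 - <<'E'
from h import *
st(); s=cams.snapshot('side'); t=cams.snapshot('top')
a=cv2.resize(s[150:350,240:500],(390,300),interpolation=cv2.INTER_CUBIC); b=cv2.resize(t[190:300,340:483],(390,300),interpolation=cv2.INTER_CUBIC)
c=cv2.resize(t[150:310,165:325],(300,300))
cv2.imwrite('pics/f.png',np.vstack([np.hstack([a,b]),np.hstack([c,np.zeros((300,480,3),np.uint8)])]))
for k in ['square_peg','round_peg','hex_peg']:
  for r in finder.landmark_of(k,'top')[:4]: print(k,round(r['p'],2),np.round(r['xy'],1),ray('top',r['xy'],0.032 if r['xy'][0]>350 else 0).round(3))
E
```

```text
t 11.5 pos [ 0.3979 -0.1632  0.2133] yaw of tool y -10.13 tilt 0.19 q [-0.416  0.065  1.81   0.     1.263 -0.239] F [-0.2 -0.4  1.1] open 0.803 0.0
square_peg 0.8 [201.6 196.8] [[0.637 0.224 0.   ]]
square_peg 0.7 [418.7 245.6] [[ 0.546 -0.162  0.032]]
round_peg 0.73 [301.1 278.5] [[0.489 0.044 0.   ]]
hex_peg 0.87 [205.4 284.5] [[0.479 0.216 0.   ]]
```

View pics/f.png

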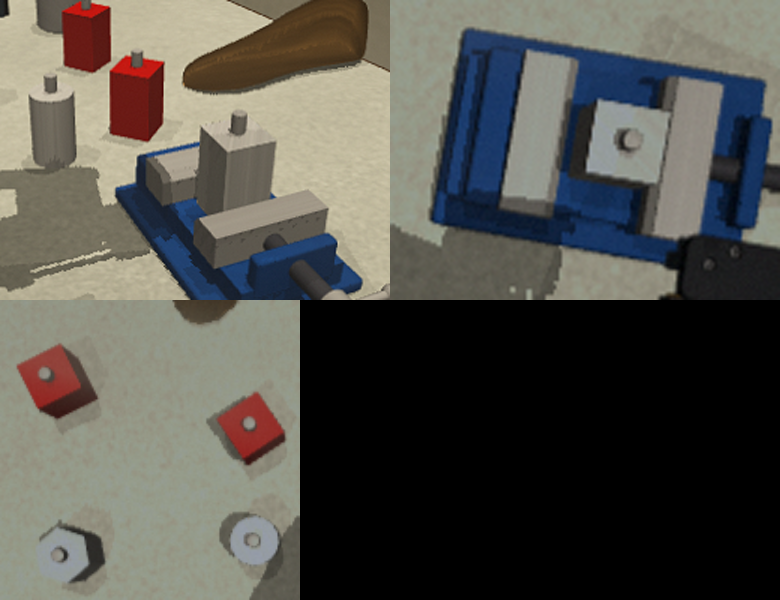

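The peg stands upright between the jaws, midway along them, and the round and hex pegs haven't moved. One check of its angle, then I'll hand in.

```bash
python3 - <<'E'
from h import *
t=cams.snapshot('top'); b=cv2.resize(t[215:275,400:450],None,fx=6,fy=6,interpolation=cv2.INTER_CUBIC)
g=cv2.cvtColor(b,cv2.COLOR_BGR2GRAY); h=cv2.cvtColor(b,cv2.COLOR_BGR2HSV)
for th in (140,150,160,170):
    m=(g>th).astype(np.uint8)
    cs,_=cv2.findContours(m,cv2.RETR_EXTERNAL,cv2.CHAIN_APPROX_NONE)
    for c in cs:
        if cv2.contourArea(c)>8000:
            w=ray('top',(c.reshape(-1,2)+.5)/6-.5+[400,215],.107)[:,:2]*1000; print(th,cv2.minAreaRect(w.astype(np.float32)))
E
```

```text
140 ((547.5914306640625, -162.76611328125), (42.63767623901367, 42.6488151550293), 79.57638549804688)
150 ((547.516357421875, -162.7421875), (42.154029846191406, 41.86705017089844), 79.81431579589844)
```

```bash
python3 -c "
from rig import order; print(order.finish_job())"
```

```text
the job is handed in; nothing more can be done
None
```

The job is handed in after about 12 s of the 35 s: the square peg stands upright on the vice bed between the jaws, within about 1 mm of the middle and 0.5° of square, released, with the round and hex pegs left standing where they were.

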